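Dispose of a used vial in the self-closing safety bin

ROBOT

A 6-joint arm with a two-finger parallel gripper is mounted at the origin on a cart in front of the work surface, level with it; the furniture and walls round the work are solid. World frame = base frame: x ahead of the robot, y to its left, z up, the work surface at z = 0. Lengths are in mm, angles in rad, forces in N, time in s.
With the tool pointing down it reaches from about 275 to 875 mm from the base axis. Payload 12.5 kg.
Tool frame: the origin (TCP) lies between the finger pads; the fingertips stand ahead of it and the grasp point (between the pads) lies 6 mm ahead of it (bot.tip_reach is the z of the fingertips in the tool frame, in mm); z points along the fingers, y is the line along which they close (so a half turn about z gives the same grasp; the last joint's range is limited). The gripper opens to 85 mm and grips with 20 to 120 N. Pads are 22 mm wide; open, the fingers measure 114 mm over their backs; the gripper's body (76 mm by 85 mm) begins 54 mm behind the grasp point. The pads swing forward as they close: fully open they stand 13 mm farther back than shut.
Start: joints at [-1.224, 0.351, 1.652, -0, 1.139, -0.085], TCP at [230.195, -499.495, 256.29] pointing down, gripper open.
Joint ranges: [-2.75, 2.75], [-0.79, 2.1], [0.01, 2.65], [-1.57, 4.71], [0.07, 3.14], [-2.87, 2.87]. Speed limits (rad/s): [2.22, 2.22, 2.79, 3.14, 3.14, 3.14].

INTERFACE

Orientations are given as a rotation vector (axis times angle).
In Python, from plant import bot gives the robot as it stands. Calls block until the motion is done:
- bot.move_pose(position, orientation): joint-space move of the TCP to a pose.
- bot.move_l(position, ori=None, v=150): straight line of the TCP; ori=None keeps the orientation; v is the mean speed in mm/s.
- bot.goto_joints(angles): joint-space move.
- bot.open() and bot.close_gripper(): open the fingers fully, or close them until they stop; the grip force is fixed at half the most.
- bot.wait(seconds).
- bot.solve_ik(position, orientation): joint angles nearest the present ones, or None.
- bot.get_image(name): name is "scene" or "top" or "wrist"; returns a dict with "color" (480x640x3 uint8, red, green, blue), "intrinsics" (3x3 intrinsics, pixels), "R" (3x3) and "t" (3): a world point X has camera coordinates R X + t; the wrist camera has in their place "tool_from_camera" (4x4, takes a point from camera to tool coordinates, whose origin is the TCP and whose axes are the flange's). Camera axes: x right, y down, z forward; pixel columns grow to the right and rows downward; lengths in mm; the calibration is good to about 2 mm. A picture is of the moment at which its call begins: read the wrist's pose just before it. There is no depth.
A pose or a line that the arm cannot do raises bot.Unreachable and nothing moves.
- bot.close_job(): hands the job in; it is judged then, once.
Readings, each from a call of its own:
- bot.current_clock(): time.
- bot.current_joint_positions(): joint angles.
- bot.current_joint_velocities(): joint speeds.
- bot.current_tau(): joint torques, N m.
- bot.current_tool_pos(): TCP position.
- bot.current_orientation(): TCP orientation.
- bot.current_wrist_force(): force on the tool from outside, world axes, zero at the start.
- bot.current_torque(): the same for the moment, N m.
- bot.current_grip_width(): opening from 0.0 (shut) to 1.0 (fully open).
- bot.current_finger_force(): force on a finger pad.
Only numpy, scipy, OpenCV 4.12 (cv2) and the standard library are available. Lean on these libraries where they do the work, as an engineer would, in place of code of your own. Each camera call takes 0.05 s, during which the arm holds its last target. There are 200 camera calls.

TASK

Dispose of the used brown vial with the black cap in the red safety bin, using fingertips only, picking nothing up and keeping off the heavy lid. Press the lever's black pad right down until the catch clicks over the lever, and let go so that the lid stands open by itself; then push the vial off the ledge into the bin. Last, push the catch's green tab back, away from the lever, so that the lid falls fully shut, and leave the vials, bottle, beaker and tin standing round the bin where they are.

Things in the scene. Friction and masses are not known exactly. Their poses are not given: they have to be found in the camera images.
- bin: Red metal bin fixed to the bench, 120 (x) x 150 (y) x 112 mm high, open inside, floor 10 mm above the bench. Origin on the bench under the middle of the box; x away from the robot, y left, z up. Its left-hand wall (+y side) is only 87 mm high: the mouth, with the loading ledge outside it. The lever lies in front of the box at x = -74 mm; the catch stands just behind the lever at y = +150 mm.
- ledge (a point): Middle of the top face of the steel loading ledge on the bin's left-hand (+y) side, 88 mm above the bench, axes as the bin's. The ledge runs 29 mm either way along y; its right (-y) end is the edge where the bin's inside begins. End cheeks stand at 60 mm either side along x, 16 mm high. The mouth is open above this edge when the lid is up.
- lid: Heavy red steel lid, about 0.95 kg, 126 x 150 x 10 mm, with a down-turned flange over the mouth. Hinged along the bin's right (-y) edge; its left edge swings up and to the right. Origin on the hinge line (bin frame x 0, y -77, z 115 mm). A steel pin on its front edge lies on the lever's short end. Tilted about 1.05 rad when the lever is caught; falls shut by its own weight, damped. The robot must not touch it.
- lever (a joint): Lever angle in rad: 0 at rest (pad top about 194 mm above the bench), grows as the pad goes down about a pin 212 mm to its right, 108 mm above the bench. Past about 0.50 the catch springs over the lever, which then stays at about 0.49 when let go; a stop ends the travel at 0.55 (pad top about 79 mm above the bench). Pressing takes about 7 to 15 N.
- lever_pad (a point): Middle of the top face of the black pressing pad at the lever's long (left-hand) end; pad 36 mm along the bin's x, 52 mm along the lever. It moves with the lever, on an arc, almost straight down.
- catch (a joint): Angle of the spring catch in rad: 0 upright (held by its spring, nose over the lever when the lever is down), grows as the green tab is pushed to the bin's +x, stop at 0.35 (tab 40 mm back). Above about 0.10 (tab about 12 mm back) the lever is free and springs up; this takes about 2 to 4 N. Let go, the catch springs upright again.
- catch_tab (a point): Middle of the front face (the one towards the robot) of the green tab at the top of the catch, 133 mm above the bench; the tab is 26 mm wide along the bin's y, 28 mm high, 5 mm thick. The lever passes about 23 mm in front of it; when caught, the bar lies 50 mm below it.
- vial_mid (a point): Middle of the used vial: brown glass, black cap, 28 mm thick, 98 mm long, lying across the ledge of the bin with its length along the bin's x. This point is 14 mm above the ledge. It slides when pushed (it does not roll).
- acid_bottle: Bystander: small bottle with red cap, 49 mm wide, 90 mm high, standing to the left of the bin behind the catch. Origin in the middle of its underside.
- white_vial: Bystander: clear vial with white cap, 27 mm wide, 98 mm high, standing left of the lever's pad. Origin in the middle of its underside.
- brown_vial: Bystander: brown vial with white cap, 27 mm wide, 98 mm high, standing left of the lever's pad. Origin in the middle of its underside.
- beaker: Bystander: glass beaker, 55 mm wide, 70 mm high, left of the lever's pad. Origin in the middle of its underside.
- tin: Bystander: round white tin with a blue top, 64 mm wide, 30 mm high, right of the bin. Origin in the middle of its underside.

How it is judged:
By the outcome, as a careful person would: the job done as asked, in the order asked, and still so for the second after the job is handed in, with the robot touching nothing.
It also fails if it takes over 61 s, if anything falls off the work surface, if the arm or the gripper's body presses on something with over 40 N, if the wrist force passes 120 N, or if a joint passes its speed limit or range.

## Working session

There is one attempt and no reset: what is moved stays moved. The work goes in short steps, each a Python script; the robot and the scene stay as the last script left them, time stands still between calls to the robot, and variables do not carry over. Pictures are saved under pics/ and viewed, at most 10 in all, crops included, and the job is handed in when it is done.

```bash
ls; mkdir -p pics; python3 - <<'E'
from plant import bot
import cv2,numpy as np,pickle
d={}
for n in ("scene","top"):
    im=bot.get_image(n); d[n]=im
    cv2.imwrite(f"pics/{n}0.png",im["color"][:,:,::-1])
    print(n,np.round(im["intrinsics"],1).tolist(),np.round(im["R"],3).tolist(),np.round(im["t"],1).tolist())
pickle.dump(d,open("im0.pkl","wb"))
print(bot.tip_reach,bot.current_orientation(),bot.current_clock())
E
```

```text
pics
scene [[462.1, 0.0, 314.1], [0.0, 462.1, 234.3], [0.0, 0.0, 1.0]] [[-0.712, -0.703, -0.007], [-0.368, 0.381, -0.848], [0.598, -0.601, -0.53]] [340.2, 339.0, 960.6]
top [[563.9, 0.0, 321.2], [0.0, 563.9, 232.2], [0.0, 0.0, 1.0]] [[0.029, -1.0, 0.002], [-0.999, -0.029, -0.035], [0.035, -0.001, -0.999]] [-97.0, 515.6, 1607.4]
25.0 [-3.06762503e+00 -6.72861726e-01  2.28644885e-04] 0.1
```

View pics/scene0.png

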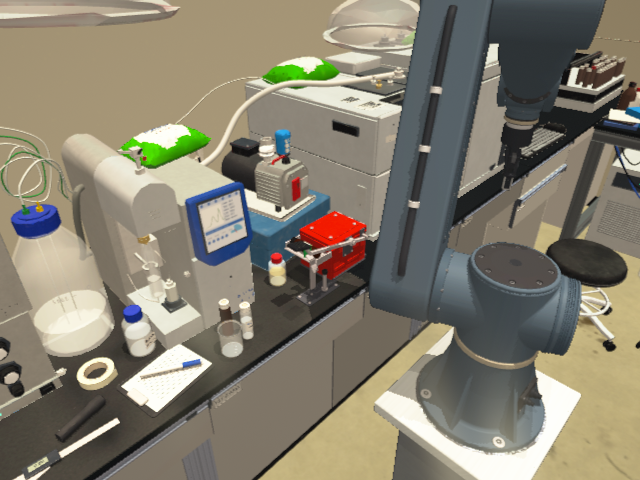

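View pics/top0.png

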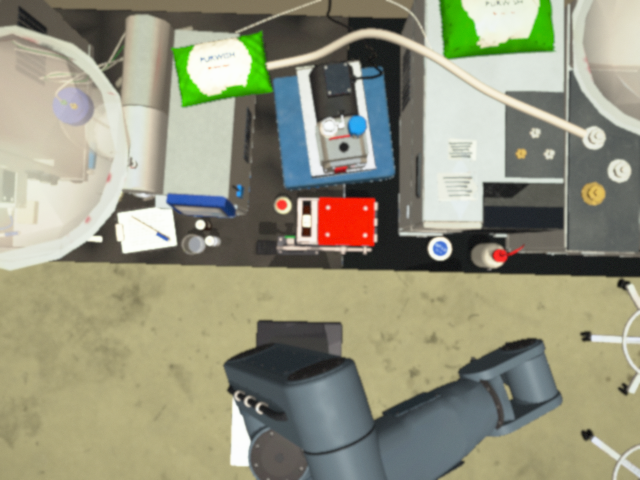

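The scene view shows the red bin at about (335,245) with the lever in front of it. The top view shows the bin at (298–378, 197–247), with the acid bottle at (283,205), beaker and vials at (200,238), and tin at (440,248). I'll zoom in on both.

```bash
python3 - <<'E'
import cv2,pickle,numpy as np
d=pickle.load(open("im0.pkl","rb"))
a=d["top"]["color"][185:265,180:390,::-1]; b=d["scene"]["color"][200:320,260:390,::-1]
a=cv2.resize(a,None,fx=3.8,fy=3.8,interpolation=cv2.INTER_CUBIC)
cv2.imwrite("pics/ca.png",a)
cv2.imwrite("pics/cb.png",cv2.resize(b,None,fx=5,fy=5,interpolation=cv2.INTER_CUBIC))
# red lid top in the top view
im=d["top"]; c=cv2.cvtColor(im["color"],cv2.COLOR_RGB2HSV)
def ray(u,v,z,im=im):
    r=im["R"].T@np.linalg.inv(im["intrinsics"])@[u,v,1]; o=-im["R"].T@im["t"]
    return o+r*(z-o[2])/r[2]
m=(((c[...,0]<6)|(c[...,0]>174))&(c[...,1]>200)&(c[...,2]>120)).astype(np.uint8)
n,l,s,ce=cv2.connectedComponentsWithStats(m)
for i in range(1,n):
    if s[i,4]>30: print(s[i],ce[i].round(1),cv2.minAreaRect(np.argwhere(l==i)[:,::-1].astype(np.float32)),ray(*ce[i],120).round(1))
E
```

```text
[ 319  197   56   49 2472] [345.8 220.9] ((346.5, 221.0), (48.0, 55.0), 90.0) [ 546.3 -146.7  120. ]
[278 201   7   7  37] [281.2 204.3] ((281.2500305175781, 204.25001525878906), (6.363960266113281, 5.656853675842285), 45.0) [585.8  27.3 120. ]
[493 250  23  11 131] [501.2 255. ] ((503.8560485839844, 255.3035125732422), (21.832401275634766, 9.980525970458984), 3.5763344764709473) [ 467.3 -563.6  120. ]
```

View pics/ca.png

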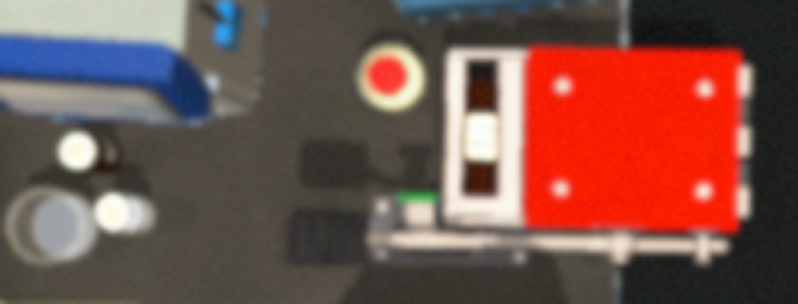

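View pics/cb.png

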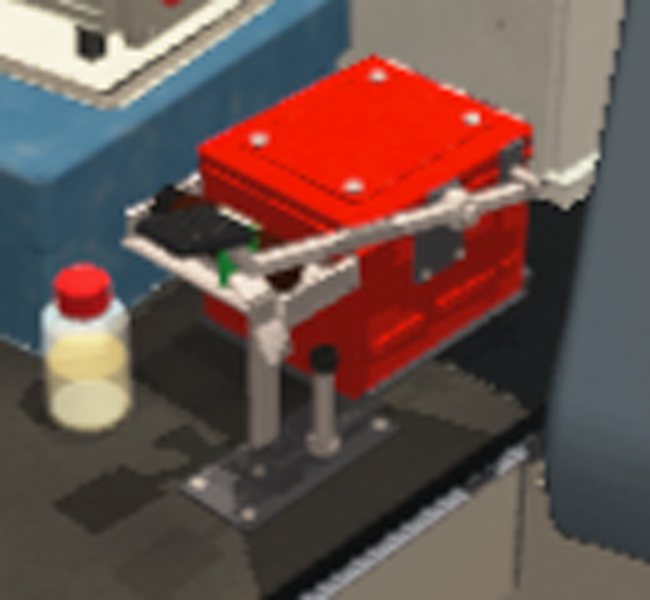

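The crops show, in full-image top-view pixels:
- The pad is at about (266,247) and the green tab at (290,237).
- The vial lies at (306,219) and the lid corners span (318–375, 198–246).
- The white vial, brown vial and beaker are more than 80 mm left of the pad.

Next I'll turn these into positions.

```bash
cat > geo.py <<'E'
import cv2,numpy as np
def ray(im,u,v,z):
    r=im["R"].T@np.linalg.inv(im["intrinsics"])@[u,v,1]; o=-im["R"].T@im["t"]
    return o+r*(z-o[2])/r[2]
def tri(ims,px):
    A=np.zeros((3,3));b=np.zeros(3)
    for im,(u,v) in zip(ims,px):
        r=im["R"].T@np.linalg.inv(im["intrinsics"])@[u,v,1]; r/=np.linalg.norm(r); o=-im["R"].T@im["t"]
        P=np.eye(3)-np.outer(r,r); A+=P; b+=P@o
    return np.linalg.solve(A,b)
def blobs(im,f,roi,amin=6):
    x0,y0,x1,y1=roi; h=cv2.cvtColor(im["color"],cv2.COLOR_RGB2HSV)[y0:y1,x0:x1].astype(int)
    m=f(h[...,0],h[...,1],h[...,2]).astype(np.uint8)
    n,l,s,c=cv2.connectedComponentsWithStats(m)
    return [(int(s[i,4]),(c[i]+[x0,y0]).round(1),s[i,:4]+[x0,y0,0,0]) for i in range(1,n) if s[i,4]>=amin],l
E
python3 - <<'E'
import pickle
from geo import *
d=pickle.load(open("im0.pkl","rb")); T,S=d["top"],d["scene"]
red=lambda h,s,v:((h<6)|(h>174))&(s>200)&(v>120)
_,l=blobs(T,red,(300,185,390,260)); 
m=(l==np.bincount(l.ravel())[1:].argmax()+1)
ys=[];
# edges: left/right columns & top/bottom rows, averaged, with slopes
rows=[r for r in range(m.shape[0]) if m[r].sum()>45]; L=[np.flatnonzero(m[r])[0]+300-.5 for r in rows]; R=[np.flatnonzero(m[r])[-1]+300.5 for r in rows]
cols=[c for c in range(m.shape[1]) if m[:,c].sum()>40]; U=[np.flatnonzero(m[:,c])[0]+185-.5 for c in cols]; D=[np.flatnonzero(m[:,c])[-1]+185.5 for c in cols]
print("edges L R U D",[round(float(np.median(q)),1) for q in (L,R,U,D)],"slopes",np.polyfit(rows,L,1)[0].round(3),np.polyfit(rows,R,1)[0].round(3),np.polyfit(cols,U,1)[0].round(3),np.polyfit(cols,D,1)[0].round(3))
lm,rm,um,dm=[float(np.median(q)) for q in (L,R,U,D)]
for u,v in ((lm,um),(lm,dm),(rm,um),(rm,dm),((lm+rm)/2,(um+dm)/2)): print("lid",ray(T,u,v,121).round(1))
gr=lambda h,s,v:(h>45)&(h<80)&(s>120)&(v>50)
for n,roi in (("top",(270,225,310,250)),("scene",(280,230,330,270))):
    print(n,"green",[(a,c.tolist(),b.tolist()) for a,c,b in blobs(d[n],gr,roi,3)[0]])
g=[blobs(d[n],gr,roi,3)[0] for n,roi in (("top",(270,225,310,250)),("scene",(280,230,330,270)))]
print("tab top z147",ray(T,*max(g[0],key=lambda q:q[0])[1],147).round(1))
br=lambda h,s,v:(h<20)&(s>120)&(v<120)&(v>20)
B=blobs(T,br,(296,196,318,242),6)[0]; print("vial brown",B)
for a,c,b in B: print(ray(T,*c,110).round(1))
dk=lambda h,s,v:(v<46)
for a,c,b in blobs(T,dk,(250,215,292,262),40)[0]: print("dark",a,c,b,ray(T,*c,190).round(1),ray(T,*c,0).round(1))
print("pad manual",ray(T,256.5,240,190).round(1),ray(T,276.5,254,190).round(1))
hot=ray(T,184+107/3.8,185+210/3.8,98); print("white vial",ray(T,180+112/3.8,185+212/3.8,98).round(1),"brown",ray(T,180+77/3.8,185+150/3.8,98).round(1),"beaker",ray(T,180+45/3.8,185+225/3.8,70).round(1),"acid",ray(T,180+387/3.8,185+75/3.8,90).round(1))
E
```

```text
edges L R U D [318.5, 373.5, 197.5, 244.5] slopes -0.006 -0.012 0.008 0.028
lid [606.8 -72.  121. ]
lid [481.2 -75.7 121. ]
lid [ 611. -219.  121.]
lid [ 485.4 -222.2  121. ]
lid [ 546.  -147.2  121. ]
top green [(9, [290.0, 236.0], [286, 236, 9, 1])]
scene green [(12, [304.3, 252.8], [303, 250, 4, 7])]
tab top z147 [ 5.01e+02 -4.00e-01  1.47e+02]
vial brown [(47, array([306.4, 208.9]), array([304, 205,   6,   9])), (45, array([305.9, 231.3]), array([303, 228,   7,   7]))]
[576.1 -40.3 110. ]
[515.8 -40.7 110. ]
pad manual [487.2  82.1 190. ] [453.1  30.1 190. ]
white vial [483.  219.6  98. ] brown [526.5 246.1  98. ] beaker [472.6 273.3  70. ] acid [587.1  27.5  90. ]
```

```bash
cat > hlp.py <<'E'
import numpy as np
from scipy.spatial.transform import Rotation as Ro
from plant import bot
R0=Ro.from_rotvec([np.pi,0,0])
def pose(tip,ax=0.,by=0.):
    r=Ro.from_euler("xy",[ax,by])*R0
    return np.array(tip,float)-bot.tip_reach*r.as_matrix()[:,2], r.as_rotvec()
def go(tip,ax=0.,by=0.,v=150,joint=False):
    p,o=pose(tip,ax,by)
    bot.move_pose(p,o) if joint else bot.move_l(p,o,v=v)
def tip():
    return np.array(bot.current_tool_pos())+bot.tip_reach*Ro.from_rotvec(bot.current_orientation()).as_matrix()[:,2]
def st(s=""): print(s,"t",round(bot.current_clock(),2),"tip",tip().round(1),"F",np.round(bot.current_wrist_force(),1))
E
python3 - <<'E'
from hlp import *
bot.close_gripper(); print(bot.tip_reach); st()
bot.move_l([330,-250,300],v=300); st()
go([471,58,260],joint=True); st()
go([471,58,205],v=200); st()
go([471,64,150],v=80); st("mid")
go([471,68,105],v=80); st()
z=105
while z>76:
    z-=4; go([471,68,z],v=50); st()
    if np.linalg.norm(bot.current_wrist_force())>35: break
E
```

```text
25.0
 t 0.87 tip [ 230.2 -499.5  231.3] F [ 0.   0.3 -0.4]
 t 1.93 tip [ 329.7 -250.6  274.8] F [-0.  -0.2  0.9]
 t 3.21 tip [471.1  57.  259.9] F [ 0.2 -0.1  0.2]
 t 3.63 tip [471.2  57.3 205.5] F [-0.2 -0.6  0.2]
mid t 4.47 tip [471.4  64.1 150.4] F [1.2 2.2 4.1]
 t 5.19 tip [471.4  67.8 105.3] F [ 1.5 -0.3  4.1]
 t 5.44 tip [471.2  67.8 101.2] F [ 1.6 -1.   3.5]
 t 5.69 tip [471.2  67.7  97.2] F [ 2.2 -1.1  4.7]
 t 5.94 tip [471.2  67.6  93.3] F [ 2.1 -3.8  8.2]
 t 6.19 tip [471.4  67.5  89.5] F [ 0.6 -4.3  9.6]
 t 6.44 tip [471.3  67.6  85.5] F [ 2.  -2.1  6.8]
 t 6.69 tip [471.5  67.5  81.8] F [-0.9 -5.  15.9]
 t 6.94 tip [471.9  67.3  80. ] F [-11.7  -7.1  50.8]
```

```bash
python3 - <<'E'
from hlp import *
import cv2,pickle
go([471,68,95],v=60); st(); go([471,68,180],v=150); st(); go([480,130,270],v=300); st()
d={n:bot.get_image(n) for n in ("top","scene")}
pickle.dump(d,open("im1.pkl","wb"))
a=cv2.resize(d["top"]["color"][185:265,240:390,::-1],None,fx=4,fy=4,interpolation=cv2.INTER_CUBIC)
b=cv2.resize(d["scene"]["color"][180:320,260:390,::-1],None,fx=4,fy=4,interpolation=cv2.INTER_CUBIC)
o=np.zeros((560,600+0,3),np.uint8); o=np.zeros((600,800,3),np.uint8)
a=cv2.resize(a,(400,213)); b=cv2.resize(b,(400,431)); o[:213,:400]=a; o[:431,400:]=b
cv2.imwrite("pics/c1.png",o)
E
```

```text
t 7.39 tip [470.6  68.   94.7] F [-0.5 -0.2 -0.3]
 t 8.11 tip [470.5  68.  179.1] F [ 0.1  0.2 -0.7]
 t 8.62 tip [479.6 130.2 269.1] F [-0.3  0.3 -0.6]
```

View pics/c1.png

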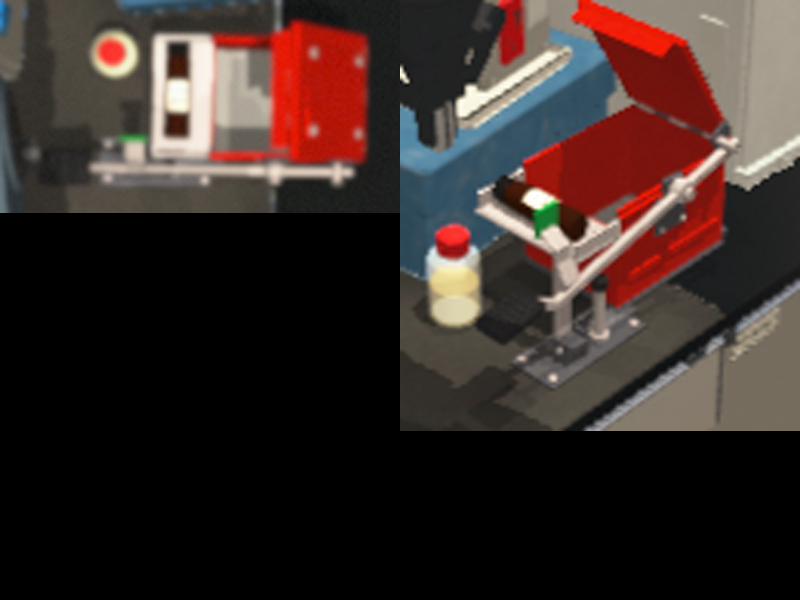

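The lever is caught and the lid stands open. The vial is unmoved at top-view pixel (306,219), and the tab is visible in both views. Now I'll push the vial.

```bash
python3 - <<'E'
from hlp import *
from geo import *
import pickle
d=pickle.load(open("im1.pkl","rb")); T,S=d["top"],d["scene"]
gr=lambda h,s,v:(h>45)&(h<80)&(s>120)&(v>50)
gt=max(blobs(T,gr,(270,225,310,250),3)[0],key=lambda q:q[0]); gs=max(blobs(S,gr,(280,230,330,270),3)[0],key=lambda q:q[0])
print(gt,gs,"tab top",ray(T,*gt[1],147).round(1),"tri",tri([T,S],[gt[1],gs[1]]).round(1),"front plane scene z133",ray(S,*gs[1],133).round(1))
w=lambda h,s,v:(s<60)&(v>150)
a=0.15
go([546,6,200],-a,v=300); st(); go([546,6,96],-a,v=200); st()
for y in (-10,-25,-35,-45,-55,-62): 
    go([546,y,96],-a,v=50); st()
go([546,-40,97],-a,v=150); go([546,-20,200],-a,v=300); go([480,130,270],v=300); st()
d={n:bot.get_image(n) for n in ("top","scene")}
pickle.dump(d,open("im2.pkl","wb"))
o=np.zeros((460,800,3),np.uint8); o[:213,:400]=cv2.resize(d["top"]["color"][185:265,240:390,::-1],(400,213)); o[:431,400:]=cv2.resize(d["scene"]["color"][180:320,260:390,::-1],(400,431))
cv2.imwrite("pics/c2.png",o)
E
```

```text
(10, array([289.3, 235.8]), array([286, 235,   8,   2])) (61, array([307.1, 250. ]), array([303, 245,   9,  12])) tab top [501.4   1.4 147. ] tri [501.3   1.7 135.3] front plane scene z133 [503.4  -1.1 133. ]
 t 9.39 tip [545.6   6.4 200.1] F [-0.5  0.2 -0.2]
 t 10.06 tip [546.6   6.5  97.4] F [-0.1  0.5  0.3]
 t 10.53 tip [546.1 -10.4  96.3] F [ 0.2  1.2 -0.3]
 t 10.97 tip [546.  -25.3  96. ] F [-0.6 -0.5 -0.1]
 t 11.32 tip [546.  -35.3  96. ] F [ 0.2 -0.5 -0.3]
 t 11.68 tip [546.  -45.3  96. ] F [-0.5  0.3 -0. ]
 t 12.03 tip [546.  -55.3  96. ] F [-0.5  1.2 -0.2]
 t 12.32 tip [546.  -62.3  96. ] F [0.4 0.2 0.2]
 t 13.85 tip [480.  129.2 268.9] F [ 0.2 -0.6 -0.1]
```

View pics/c2.png

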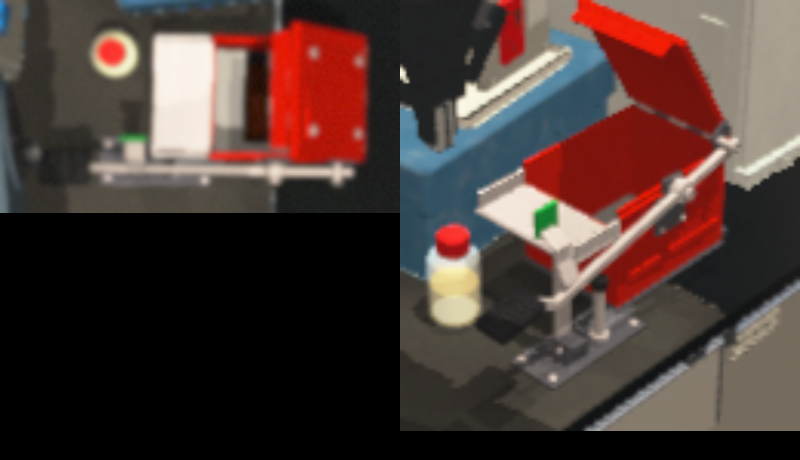

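The vial is in the bin (dark shape at crop (258,95)), and the ledge is clear with the lid still up. Next I'll push the tab back.

```bash
python3 - <<'E'
from hlp import *
import cv2,pickle
b=0.25
go([466,2,220],0,b,v=300); st(); go([466,2,130],0,b,v=150); st()
for x in (476,482,488): go([x,2,130],0,b,v=60); st()
go([514,2,130],0,b,v=110); st("back")
for i in range(5): bot.wait(0.5); st()
d={n:bot.get_image(n) for n in ("top","scene")}
o=np.zeros((460,800,3),np.uint8); o[:213,:400]=cv2.resize(d["top"]["color"][185:265,240:390,::-1],(400,213)); o[:431,400:]=cv2.resize(d["scene"]["color"][180:320,260:390,::-1],(400,431))
cv2.imwrite("pics/c3.png",o)
E
```

```text
t 14.56 tip [466.    1.3 219.4] F [ 0.1  0.9 -0.2]
 t 15.31 tip [466.5   2.3 130.9] F [ 0.6 -0.3 -0.2]
 t 15.62 tip [476.6   2.  130.4] F [-0.9  0.5  0.1]
 t 15.88 tip [482.3   2.  130. ] F [ 0.7  1.1 -0.3]
 t 16.12 tip [488.3   2.  129.9] F [-1.  -0.5  0.4]
back t 16.51 tip [513.7   2.  129.8] F [-2.   0.4  2.1]
 t 17.01 tip [513.8   2.  129.9] F [-2.   0.1 -1.4]
 t 17.51 tip [514.   2. 130.] F [-2.3 -0.3 -1. ]
 t 18.01 tip [514.   2. 130.] F [-2.5 -0.1 -1.6]
 t 18.51 tip [514.   2. 130.] F [-2.5 -0.  -0.3]
 t 19.01 tip [514.   2. 130.] F [-1.   0.7 -0.9]
```

View pics/c3.png

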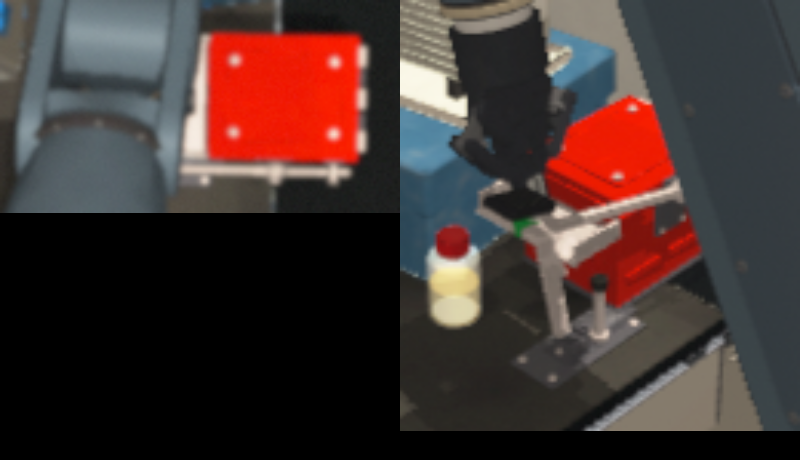

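The lid is shut and the lever is up. I'll retreat and check.

```bash
python3 - <<'E'
from hlp import *
import cv2,pickle
b=0.25
go([520,1,260],0,b,v=120); st(); go([400,-60,300],v=250,joint=True); bot.move_l([330,-250,300],v=300); bot.wait(0.5); st()
d={n:bot.get_image(n) for n in ("top","scene")}
o=np.zeros((600,800,3),np.uint8); o[:160,:420]=cv2.resize(d["top"]["color"][185:265,180:390,::-1],(420,160)); o[160:426,:400]=cv2.resize(d["top"]["color"][185:265,270:390,::-1],(400,266)); o[:431,420:]=cv2.resize(d["scene"]["color"][180:320,260:390,::-1],(380,431)); o[440:600,:400]=cv2.resize(d["scene"]["color"][270:370,180:430,::-1],(400,160))
cv2.imwrite("pics/c4.png",o)
E
```

```text
t 20.34 tip [519.7   1.  259.3] F [-0.8  0.2 -0.1]
 t 22.31 tip [ 330.1 -249.8  275.1] F [ 0.5  0.6 -0.1]
```

View pics/c4.png

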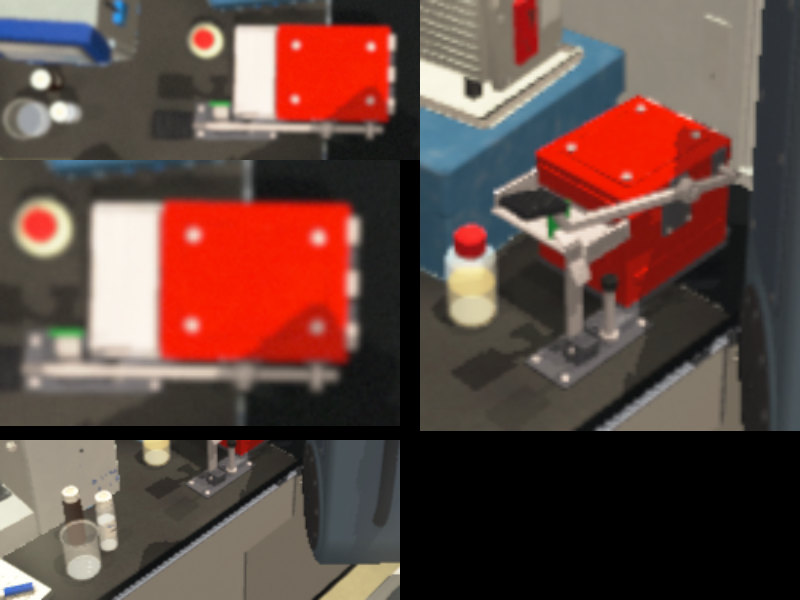

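The lid is fully shut, the ledge is empty, the lever is up and the catch is upright. The bottle, vials and beaker are standing where they were; the tin is outside these crops, and the arm never went near it.

```bash
python3 -c "
from plant import bot
print(bot.close_job())"
```

```text
the job is handed in; nothing more can be done
None
```

The used vial is in the bin and the lid is fully shut; the vials, bottle and beaker are unmoved (the tin wasn't in the last crops), and I handed the job in at about 22 s of the 61 s limit.

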